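Release the filled pepper mill from the filling clamp

ROBOT

A 6-joint arm with a two-finger parallel gripper is mounted at the origin on the work surface. World frame = base frame: x ahead of the robot, y to its left, z up, the work surface at z = 0. Lengths are in m, angles in rad, forces in N, time in s.
With the tool pointing down it reaches from about 0.3 to 0.95 m from the base axis. Payload 3.1 kg.
Tool frame: the origin (TCP) lies between the finger pads; the fingertips stand 11 mm ahead of it and the grasp point (between the pads) lies 8 mm behind it; z points along the fingers, y is the line along which they close (so a half turn about z gives the same grasp; the last joint's range is limited). The gripper opens to 85 mm and grips with 20 to 120 N. Pads are 22 mm wide; open, the fingers measure 114 mm over their backs; the gripper's body (76 mm by 85 mm) begins 54 mm behind the grasp point. The pads swing forward as they close: fully open they stand 13 mm farther back than shut.
Start: joints at [-1.324, 0.308, 1.634, -0, 1.2, -0.07], TCP at [0.195, -0.594, 0.242] pointing down, gripper open.
Joint ranges: [-3.06, 3.06], [-0.79, 1.96], [0.05, 2.63], [-1.19, 4.34], [0.05, 2.64], [-2.94, 2.94]. Speed limits (rad/s): [2.79, 2.79, 3.14, 3.14, 3.14, 3.14].

INTERFACE

Orientations are given as a rotation vector (axis times angle).
In Python, from plant import arm gives the robot as it stands. The module is installed in compiled form; this text tells all that it offers. Calls block until the motion is done:
- arm.movep(position, orientation): joint-space move of the TCP to a pose.
- arm.line_to(position, ori=None, rate=0.15, stop_force=None): straight line of the TCP; ori=None keeps the orientation; rate is the mean speed in m/s. With stop_force (N) it stops when the force on the tool has changed by that much, and returns True; else False.
- arm.move_joints(angles): joint-space move.
- arm.grip(opening, force=None): finger opening in m; force is the grip in N (None keeps the last); returns when the fingers have stopped.
- arm.hold(seconds).
- arm.solve_ik(position, orientation): joint angles nearest the present ones, or None.
- arm.state(): the state.
- arm.camera(name): name is "scene" or "top"; returns a dict with "frame" (480x640x3 uint8, red, green, blue), "camera_matrix" (3x3 intrinsics, pixels), "extrinsics" (4x4, takes a point from camera to world coordinates). Camera axes: x right, y down, z forward; pixel columns grow to the right and rows downward; lengths in m; the calibration is good to about 2 mm. A picture is of the moment at which its call begins. There is no depth.
A pose or a line that the arm cannot do raises arm.MotionError and nothing moves.
- arm.job_done(): hands the job in; it is judged then, once.
The state is a dict: "time_s": time; "qpos": joint angles; "joint_velocities": joint speeds; "joint_torque": joint torques, N m; "eef_pos": TCP position; "eef_rot": TCP orientation; "wrist_force": force on the tool from outside, world axes, zero at the start; "wrist_torque": the same for the moment, N m; "width": finger opening in m; "gripper_force": force on a finger pad.
Only numpy, scipy, OpenCV 4.12 (cv2) and the standard library are available. Lean on these libraries where they do the work, as an engineer would, in place of code of your own. Each camera call takes 0.05 s, during which the arm holds its last target. There are 200 camera calls.

TASK

The pepper mill in the filling clamp has been refilled. Pull the clamp's sliding jaw most of the way open by its upright post, clear of the mill's foot, then lift the mill straight up out of the clamp, set it down upright near the middle of the round wooden board before letting go of it, and leave the jaw open.

Things in the scene. Friction and masses are not known exactly. Their poses are not given: they have to be found in the camera images.
- jaw (a joint): sliding jaw of the filling clamp, in m: 0 = shut on the mill's foot, 0.05 = fully open at its end stop (travel 50 mm). It has about 4 N of sliding friction, no spring, and stays where it is left. It slides level, straight away from the mill.
- jaw_grip (a point): point on the axis of the sliding jaw's upright round steel post (22 mm diameter), 22 mm below its top, 35 mm above the jaw's flat top. 95 mm from the mill's axis when shut. The jaw opens along this point's -x axis, level, away from the mill, roughly towards the robot; z is up. The jaw's front lip reaches 8 mm over the mill's foot, so the mill is trapped until the jaw has slid clear.
- mill_center (a point): centre, half-way up, of the dark wooden pepper mill held by its foot in the clamp: round, 100 mm high, body 40 mm diameter, foot 64 mm diameter and 10 mm high, 0.15 to 0.3 kg; z is up. The clamp's bed under it is 12 mm, its jaws at most 34 mm above the counter, so the body stands free above them. An identical mill standing on the counter is a bystander.
- board_top (a point): centre of the top face of the round wooden board, 160 mm diameter, 12 mm thick, fixed flat on the counter; z is up. The square board is a bystander. The mill's centre is 50 mm above this face when it stands on it.
There are look-alikes about, which are no part of the job. What is shaped like the part that bears mill_center but orange, purple or red is not meant.

How it is judged:
On the way, in this order (a step that is already met when the one before it is completed fails the run):
1. the jaw is slid open by at least 25 mm while the mill still stands in the clamp (value of joint jaw above 0.025 m and distance of mill_center from where it was at the start of the episode below 0.02 m), for 0.1 s.
2. the mill is lifted at least 25 mm clear of the clamp's bed (height (world z) of mill_center above 0.087 m), for 0.1 s.
3. the mill is lowered over the round board in the grip, to within 12 mm of standing on it (horizontal distance between mill_center and board_top below 0.045 m and z of mill_center in the frame of board_top below 0.062 m and contact force between the fingers and mill above 0.5 N), for 0.05 s.
At the end, for the whole second after the job is handed in: The mill stands upright (within 7 degrees) on the round board, its axis within 45 mm of the board's centre and its centre 45 to 55 mm above the board, released; the jaw is still at least 25 mm open (horizontal distance between mill_center and board_top below 0.045 m and z of mill_center in the frame of board_top between 0.045 and 0.055 m and angle between mill_center's own z axis and vertical below 0.12 rad and value of joint jaw above 0.025 m); the robot touches nothing.
It also fails if it takes over 48 s, if anything falls off the work surface, if the arm or the gripper's body presses on something with over 40 N, if the wrist force passes 120 N, or if a joint passes its speed limit or range.

## Working session

There is one attempt and no reset: what is moved stays moved. The work goes in short steps, each a Python script; the robot and the scene stay as the last script left them, time stands still between calls to the robot, and variables do not carry over. Pictures are saved under pics/ and viewed, at most 10 in all, crops included, and the job is handed in when it is done.

```bash
mkdir -p pics
python3 - <<'E'
from plant import arm
import cv2,numpy as np
for n in("scene","top"):
    c=arm.camera(n); cv2.imwrite(f"pics/{n}0.png",c["frame"][:,:,::-1]); print(n,c["camera_matrix"].round(1).tolist(),c["extrinsics"].round(4).tolist())
s=arm.state();print(s["time_s"],s["eef_rot"],s["width"])
E
```

```text
scene [[511.1, 0.0, 323.2], [0.0, 511.1, 249.6], [0.0, 0.0, 1.0]] [[0.7308, 0.4313, -0.529, 1.0291], [0.6822, -0.4867, 0.5457, -0.4904], [-0.0221, -0.7597, -0.6499, 0.5794], [0.0, 0.0, 0.0, 1.0]]
top [[612.4, 0.0, 305.1], [0.0, 612.4, 233.8], [0.0, 0.0, 1.0]] [[0.0001, -0.975, 0.2223, 0.407], [-1.0, -0.0007, -0.0026, -0.0683], [0.0027, -0.2223, -0.975, 1.0135], [0.0, 0.0, 0.0, 1.0]]
0.1 [-3.10016879e+00 -4.95195931e-01  2.59020263e-04] 0.08565564306366905
```

View pics/scene0.png

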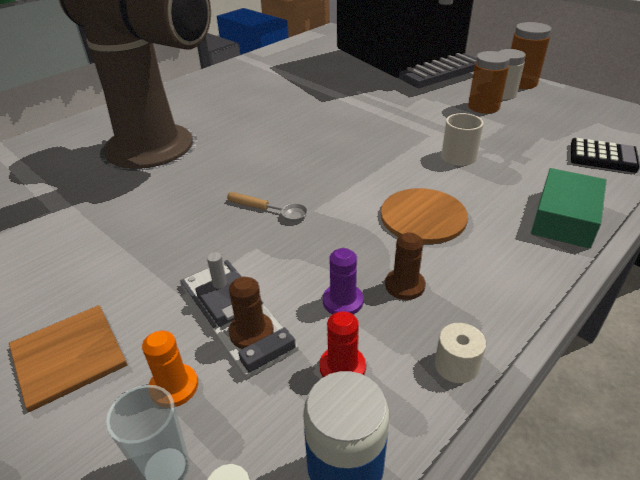

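View pics/top0.png

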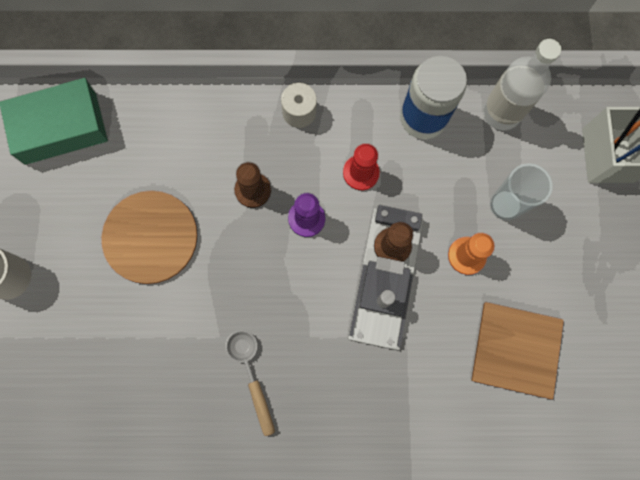

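```bash
cat > h.py <<'E'
import numpy as np,cv2
def ray(c,u):
    K,E=c["camera_matrix"],c["extrinsics"]
    d=E[:3,:3]@np.linalg.solve(K,[u[0],u[1],1.]);return E[:3,3],d
def onz(c,u,z):
    o,d=ray(c,u);return o+d*(z-o[2])/d[2]
def tri(c1,u1,c2,u2):
    o1,d1=ray(c1,u1);o2,d2=ray(c2,u2)
    s=np.linalg.lstsq(np.c_[d1,-d2],o2-o1,rcond=None)[0]
    a,b=o1+s[0]*d1,o2+s[1]*d2;return (a+b)/2,np.linalg.norm(a-b)
def crop(im,x,y,w,h,k): return cv2.resize(im[y:y+h,x:x+w],None,fx=k,fy=k,interpolation=cv2.INTER_CUBIC)
E
python3 - <<'E'
from h import *
a=cv2.imread("pics/scene0.png");b=cv2.imread("pics/top0.png")
cv2.imwrite("pics/crop1.png",np.hstack([crop(a,165,235,140,150,2.8),crop(b,325,190,140,150,2.8)][0:2]))
from plant import arm
c=arm.camera("top");hsv=cv2.cvtColor(c["frame"],cv2.COLOR_RGB2HSV)
m=cv2.inRange(hsv,(5,100,80),(20,255,255));n,l,st,ce=cv2.connectedComponentsWithStats(m)
for i in range(1,n):
    if st[i,4]>800: print(st[i],ce[i].round(1),onz(c,ce[i],.012).round(4))
E
```

```text
[ 102  191   95   93 6884] [149. 237.] [0.6297 0.1904 0.012 ]
[ 448  233   46   42 1413] [470.3 253. ] [ 0.6028 -0.3464  0.012 ]
[ 472  303   91   96 6548] [517.7 350.3] [ 0.4433 -0.413   0.012 ]
```

View pics/crop1.png

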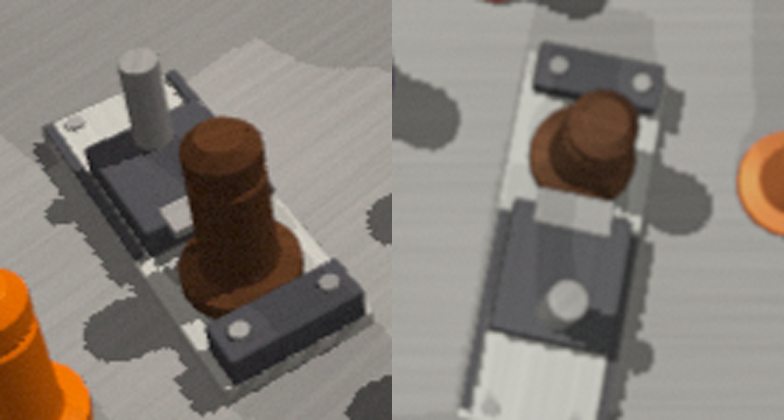

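The picture shows two dark-brown mills. One is in the clamp (top px (395,240), scene (248,312)). The other stands free on the counter (top (250,185), scene (407,265)). The clamped one is meant, because its foot is on the bed under the jaw lip. The round board is at top (149,237) and the post top is at top (388,297), scene (215,256).

Run:
```python
from h import *
from plant import arm
c=arm.camera("top");s=arm.camera("scene")
print("mill",tri(s,(244.6,286),c,(400.4,233)),onz(c,(400.4,233),.112),onz(s,(244.6,286),.112))
print("post",tri(s,(214.6,255.7),c,(387.9,296.8)),onz(c,(387.9,296.8),.091),onz(s,(214.6,255.7),.091))
T=lambda x,y:(325+(x-392)/2.8,190+y/2.8)
f=(onz(c,T(559,65),.034)+onz(c,T(641,82),.034))/2
b=(onz(c,T(490,403),.012)+onz(c,T(575,417),.012))/2
print("fixed mid",f,"rear mid",b)
# rough board in scene
hsv=cv2.cvtColor(s["frame"],cv2.COLOR_RGB2HSV)
m=cv2.inRange(hsv,(5,100,80),(20,255,255));n,l,st,ce=cv2.connectedComponentsWithStats(m)
for i in range(1,n):
    if st[i,4]>1500: print(st[i],ce[i].round(1),onz(s,ce[i],.012).round(4))
```

```text
mill (array([ 0.61557969, -0.21559917,  0.1051491 ]), np.float64(0.0004203302543121543)) [ 0.61389002 -0.2146613   0.112     ] [ 0.62167054 -0.21939723  0.112     ]
post (array([ 0.52036952, -0.1953454 ,  0.08974541]), np.float64(0.0014303973791838346)) [ 0.51983569 -0.19577882  0.091     ] [ 0.52209416 -0.19552273  0.091     ]
fixed mid [ 0.66019006 -0.22643676  0.034     ] rear mid [ 0.46530904 -0.18418912  0.012     ]
[ 381  188   87   60 3679] [423.6 214.8] [0.6384 0.181  0.012 ]
[   9  305  118  104 6866] [ 64.2 355.2] [ 0.4512 -0.4194  0.012 ]
[ 142  330   56   77 2505] [169.  366.7] [ 0.5774 -0.3318  0.012 ]
```

```bash
cat >> h.py <<'E'
from scipy.spatial.transform import Rotation as R
from plant import arm
yaw=-0.2137; d=np.array([np.cos(yaw),np.sin(yaw),0])
def ori(y=yaw): return (R.from_euler("z",y)*R.from_euler("x",np.pi)).as_rotvec()
def show(name,x,y,w,h,k):
    cv2.imwrite(f"pics/{name}.png",crop(arm.camera("scene")["frame"][:,:,::-1],x,y,w,h,k))
def st(): 
    s=arm.state();print({k:np.round(s[k],3).tolist() for k in("time_s","qpos","eef_pos","wrist_force","width","gripper_force")})
E
python3 - <<'E'
from h import *
P=np.array([.5203,-.1955,0])
q=arm.solve_ik(P+[0,0,.2],ori());print(q, arm.solve_ik(P+[0,0,.2],ori(yaw+np.pi)))
arm.movep(P+[0,0,.2],ori()); arm.grip(.06)
arm.line_to(P+[0,0,.108]); st()
show("near1",130,150,230,230,2.6)
E
```

```text
[-0.43776676  0.22110461  1.83565733  0.          1.08483071  1.34672956] [-0.43776676  0.22110461  1.83565733  0.          1.08483071 -1.79486309]
{'time_s': 3.267, 'qpos': [-0.438, 0.344, 1.891, -0.0, 0.906, 1.347], 'eef_pos': [0.521, -0.196, 0.109], 'wrist_force': [-0.214, -0.697, 0.262], 'width': 0.06, 'gripper_force': 0.0}
```

View pics/near1.png

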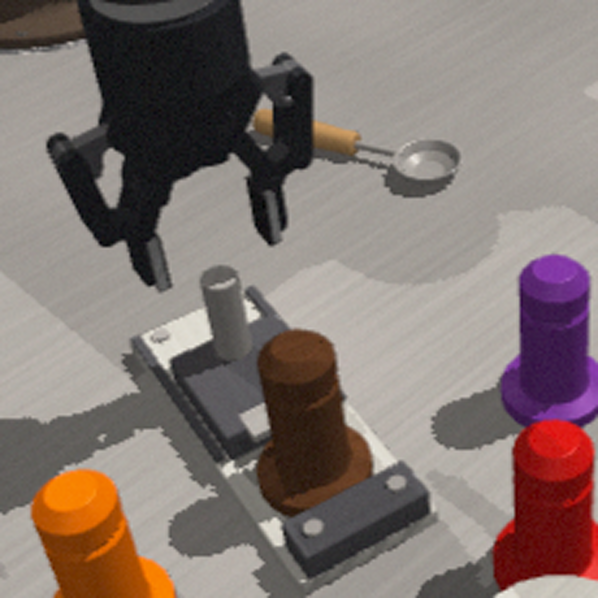

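The fingers straddle the post: tips at about crop (160,287) and (275,240), post top at (222,278). It's aligned, so I descend, grip and pull.

Run:
```python
from h import *
P=np.array([.5203,-.1955,.061])
print(arm.line_to(P,rate=.08,stop_force=12)); arm.grip(.0,40); st()
p=np.array(arm.state()["eef_pos"])
arm.line_to(p-.043*d,rate=.05); st()
show("pull",130,150,230,230,2.6)
```

```text
False
{'time_s': 4.483, 'qpos': [-0.438, 0.417, 1.907, -0.0, 0.816, 1.347], 'eef_pos': [0.521, -0.196, 0.062], 'wrist_force': [-1.004, -1.693, 2.95], 'width': 0.021, 'gripper_force': 39.017}
{'time_s': 5.483, 'qpos': [-0.457, 0.352, 2.006, -0.0, 0.785, 1.328], 'eef_pos': [0.478, -0.187, 0.062], 'wrist_force': [0.451, -0.604, 2.339], 'width': 0.021, 'gripper_force': 39.452}
```

View pics/pull.png

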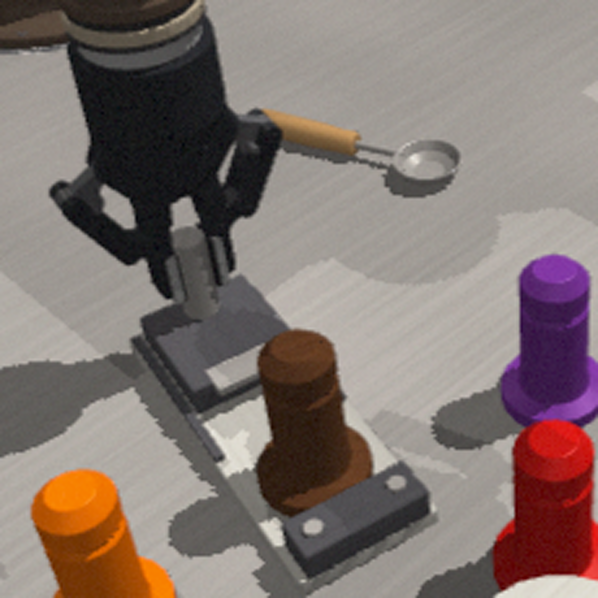

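The jaw is open and clear of the foot, and the mill has not moved. Next I release the post and go above the mill.

Run:
```python
from h import *
p=np.array(arm.state()["eef_pos"])
arm.grip(.06); arm.line_to([p[0],p[1],.17]);
M=np.array([.6138,-.2155,0]); arm.grip(.07)
arm.line_to(M+[0,0,.17]); arm.line_to(M+[0,0,.128]); st()
show("mill",130,150,230,230,2.6)
```

```text
{'time_s': 8.642, 'qpos': [-0.405, 0.476, 1.651, 0.0, 1.017, 1.38], 'eef_pos': [0.613, -0.215, 0.127], 'wrist_force': [1.069, -0.128, 0.096], 'width': 0.07, 'gripper_force': 0.0}
```

View pics/mill.png

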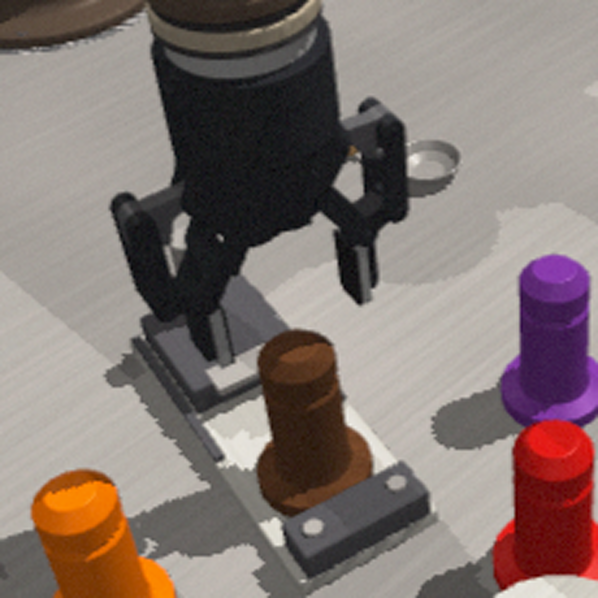

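Tips at crop (222,360) and (362,298) are centred on the mill's top at (297,352). I go down, grip, lift, and carry it over the board.

Run:
```python
from h import *
M=np.array([.6138,-.2155,0])
print(arm.line_to(M+[0,0,.059],rate=.07,stop_force=12)); arm.grip(.0,60); st()
arm.line_to(M+[0,0,.2],rate=.1); st()
B=np.array([.632,.188,0])
arm.line_to(B+[0,0,.2],rate=.15); arm.line_to(B+[0,0,.09],rate=.1); st()
show("over",300,100,230,180,3)
```

```text
False
{'time_s': 10.208, 'qpos': [-0.405, 0.567, 1.672, -0.0, 0.901, 1.38], 'eef_pos': [0.614, -0.216, 0.06], 'wrist_force': [-0.206, -0.5, 3.47], 'width': 0.039, 'gripper_force': 60.933}
{'time_s': 11.767, 'qpos': [-0.405, 0.397, 1.606, -0.0, 1.141, 1.38], 'eef_pos': [0.613, -0.215, 0.199], 'wrist_force': [0.558, -0.161, -2.179], 'width': 0.039, 'gripper_force': 60.401}
{'time_s': 15.858, 'qpos': [0.223, 0.538, 1.641, 0.0, 0.961, 2.008], 'eef_pos': [0.633, 0.188, 0.091], 'wrist_force': [-0.196, 0.401, -2.954], 'width': 0.038, 'gripper_force': 60.408}
```

View pics/over.png

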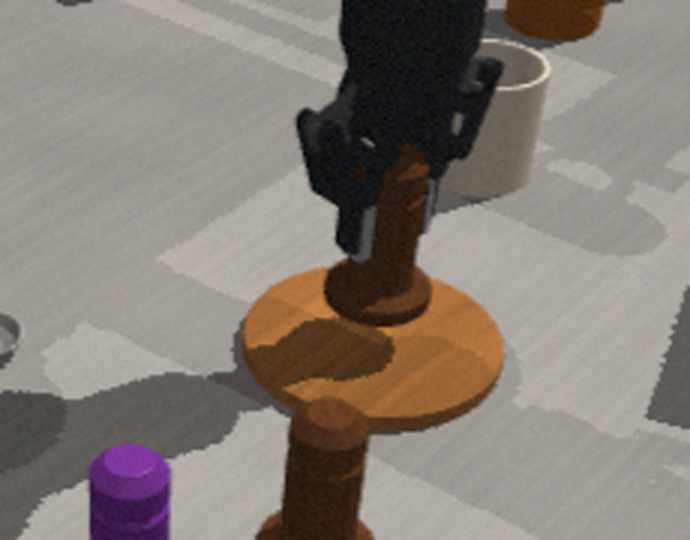

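Run:
```python
from h import *
c=arm.camera("scene");E=np.linalg.inv(c["extrinsics"])
for z in(.042,.092,.142):
  for o in(np.zeros(3),):
    p=E@[.632,.188,z,1];u=c["camera_matrix"]@p[:3];u=u[:2]/u[2];print(z,((u-[300,100])*3).round(1))
for ang in(-.15,.15):
    a=np.array([.632,.188,.142])+.1*0
    v=.05*np.array([np.sin(ang)*d[0],np.sin(ang)*d[1],np.cos(ang)])
    for s in(-1,1):
        p=E@np.r_[np.array([.632,.188,.092])+s*v,1];u=c["camera_matrix"]@p[:3];u=u[:2]/u[2];print(ang,s,((u-[300,100])*3).round(1))
cv2.imwrite("pics/over2.png",crop(c["frame"][:,:,::-1],395,130,60,90,6))
t=arm.camera("top")
cv2.imwrite("pics/t.png",crop(t["frame"][:,:,::-1],90,170,120,120,4))
```

```text
0.042 [373.8 295.2]
0.092 [382.9 224.7]
0.142 [392.7 148.9]
-0.15 -1 [382.5 300.2]
-0.15 1 [383.4 144.5]
0.15 -1 [365.4 288.8]
0.15 1 [402.  155.2]
```

View pics/over2.png

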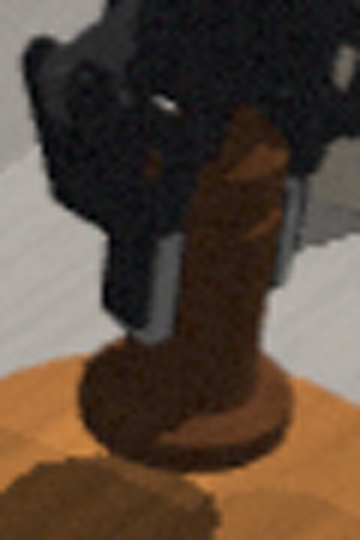

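The right edge of the body has a slope of 0.13, which matches the projected vertical, so the mill hangs upright over the board centre. I lower it, release and retreat.

Run:
```python
from h import *
B=np.array([.632,.188,0])
print(arm.line_to(B+[0,0,.057],rate=.03,stop_force=5)); arm.hold(.3); st()
p=np.array(arm.state()["eef_pos"])
arm.grip(.075); st(); arm.line_to([p[0],p[1],.25],rate=.12); arm.hold(.3); st()
q=arm.state()["qpos"];q=np.array(q);q[0]-=.6;arm.move_joints(q);st()
cv2.imwrite("pics/end.png",arm.camera("scene")["frame"][:,:,::-1])
```

```text
True
{'time_s': 17.225, 'qpos': [0.223, 0.58, 1.65, 0.0, 0.913, 2.008], 'eef_pos': [0.631, 0.188, 0.06], 'wrist_force': [-0.876, 0.099, 6.167], 'width': 0.038, 'gripper_force': 61.201}
{'time_s': 17.675, 'qpos': [0.223, 0.582, 1.652, -0.0, 0.913, 2.008], 'eef_pos': [0.629, 0.187, 0.057], 'wrist_force': [-0.391, 0.142, -0.077], 'width': 0.075, 'gripper_force': 0.0}
{'time_s': 19.725, 'qpos': [0.223, 0.37, 1.537, 0.0, 1.241, 2.008], 'eef_pos': [0.631, 0.188, 0.25], 'wrist_force': [-0.069, -0.048, -0.02], 'width': 0.075, 'gripper_force': 0.0}
{'time_s': 21.175, 'qpos': [-0.375, 0.369, 1.537, 0.001, 1.242, 2.008], 'eef_pos': [0.628, -0.2, 0.25], 'wrist_force': [0.776, -0.243, -0.934], 'width': 0.075, 'gripper_force': 0.0}
```

View pics/end.png

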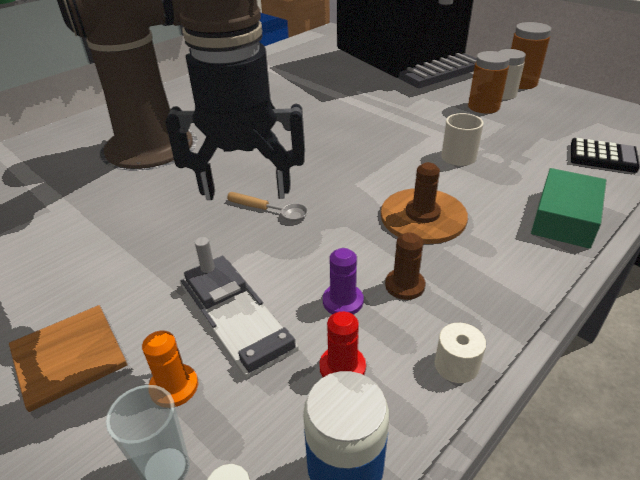

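The mill stands upright at (425,195) near the middle of the round board. The jaw is open at (220,280), and the arm is clear.

```bash
python3 -c "
from plant import arm
arm.hold(.3);print(arm.job_done())"
```

```text
the job is handed in; nothing more can be done
None
```

I handed the job in at about 21.5 s of the 48 s: the mill stands upright near the middle of the round board, released, and the jaw was pulled about 43 mm open and left there; the hand-in call returned no verdict.

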